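# Peel the top formed tray off the stack

## Task

Pull the sprung steel slide by its red knob all the way out to its stop, where the drop pin catches it, so that its tongue clears the stack; then take the coral tray by its corner lug and peel it off the grey tray it sticks to, lifting that corner well up while the corner diagonally across from it still rests down, and leave the grey tray in its stand. Finish while holding the coral tray in the gripper, still, level and right way up, centred over the white spray turntable and about 18 cm above its disc; do not put it down or let go, and leave the other things on the bench alone.

Things in the scene. Friction and masses are not known exactly. Their poses are not given: they have to be found in the camera images.
- slide (a joint): Steel slide on the stand's +y side. 0 = in: its 18 mm wide tongue reaches 15 mm over the coral rim, 2 mm above it, and blocks lifting; 0.030 m = out at its stop. Out is along the stand's +y. A spring pulls it in (1.5 N at 0, 4.5 N when out); at the stop the drop pin falls behind it; let go, it then settles 4 to 6 mm back against the pin, clear of the tray. Let go earlier, it springs in.
- slide_knob (a point): Centre of the top of the slide's red knob: upright cylinder, 16 mm in diameter, 30 mm high, standing on the slide's flat bar (18 mm wide); top 95 mm above the bench. It moves with the slide; axes as the stand's. With the slide in, the aluminium guide (top 88 mm above the bench) ends 31 mm from the knob's axis, on the stack's side.
- stand: Fixed plywood stand, board 190 x 310 x 12 mm, y -90 to +220 mm. Origin on the bench under the trays' centre; x, y along the trays' long and short sides. A frame 40 mm high carries the trays; at each 110 mm side two sprung rubber pads, 50 mm high with 51 mm posts 20 mm outside the rim, grip both rims. Guide of the slide: x -20, y 77 to 107 mm.
- top_tray: Coral plastic tray, the upper of two nested, 55 to 90 g: rim 130 (x) x 110 (y) mm, 13 mm wide, 6 mm high; the dish hangs 10 mm below the rim's underside. Origin: centre of the rim's underside (46 mm above the bench in the stack), z up, x and y along the stand's. Stuck at its four corners by sprung rubber pads; each holds with 2 to 5 N until that corner is 5 mm up.
- lug_top (a point): Centre of the top of the coral tray's lug, at x -53, y -43, z 34 mm of the tray (80 mm above the bench in the stack): upright block 24 mm long, 12 mm thick, 28 mm high above the rim. Its length lies along the tray's diagonal to far_corner (x 0.763, y 0.646 in the tray's frame), so it is gripped across its 12 mm, square to the diagonal.
- near_corner (a point): The coral tray's corner at the lug, underside of the rim (x -65, y -55, z 0 mm in the tray's frame).
- far_corner (a point): The coral tray's corner diagonally across from the lug, underside of the rim (x +65, y +55, z 0 mm in the tray's frame).
- lower_near_corner (a point): The grey tray's corner under near_corner, top of its rim.
- lower_far_corner (a point): The grey tray's corner under far_corner, top of its rim.
- lower_tray: Grey formed tray of the same shape without a lug, nested under the coral one and gripped by the same rubber pads; loose, but it must stay in the stand. Origin at the centre of its rim's underside, 40 mm above the bench.
- drop_pin: Loose steel pin, 10 mm in diameter, with a yellow cap 16 mm in diameter, upright in the slide's guide; its foot rides on the slide and drops 6 mm by itself when the slide reaches its stop, which locks the slide out. Origin at its foot, 65 mm above the bench (59 mm once dropped). It need not be touched.
- turntable: Fixed spray turntable: dark foot, white disc 170 mm in diameter, 35 mm high in all. Origin on the bench under its centre.
- disc_center (a point): Centre of the top of the white disc, 35 mm above the bench.
- glue_bottle: Bystander: white bottle with red cap, 64 mm in diameter, 170 mm high, upright; origin at the centre of its underside.
- mixing_cup: Bystander: white open cup, 68 mm in diameter, 60 mm high; origin at the centre of its underside.
- putty_jar: Bystander: yellow jar with black lid, 60 mm in diameter and high; origin at the centre of its underside.
- putty_knife: Bystander: flat spatula lying on the bench along its own x; origin under its middle.
- scrap_plate: Bystander: dark steel plate 70 x 60 x 5 mm lying flat; origin at the centre of its underside.
- sanding_block: Bystander: cork block 90 x 50 x 30 mm; origin at the centre of its underside.
- marker: Bystander: green marker with a black cap, 125 mm long, lying; origin under its middle.

How it is judged (in metres and radians):
On the way, in this order (a step that is already met when the one before it is completed fails the run):
1. the slide is out at its stop (value of joint slide above 0.027 m), for 0.2 s.
2. the lug corner of the coral tray is lifted at least 18 mm off the grey tray while the opposite corner is still within 10 mm of its place (distance between near_corner and lower_near_corner above 0.018 m and distance between far_corner and lower_far_corner below 0.01 m), for 0.1 s.
At the end, for the whole second after the job is handed in: The coral tray is held still in the fingers, right way up and level within 0.2 rad, its centre within 40 mm of the disc's centre seen from above and 120 to 250 mm above the disc; the slide is kept out (within 9 mm of its stop) and the grey tray is within 8 mm of its start (horizontal distance between top_tray and disc_center below 0.04 m and z of top_tray in the frame of disc_center between 0.12 and 0.25 m and angle between top_tray's own z axis and vertical below 0.2 rad and contact force between top_tray and the fingers above 1 N and linear speed of top_tray below 0.03 m/s and value of joint slide above 0.021 m and distance of lower_tray from where it was at the start of the episode below 0.008 m); the arm keeps its last pose, push and grip.
It fails at once if the grey tray is pulled out of its place (20 mm) (distance of lower_tray from where it was at the start of the episode above 0.02 m).
It fails at once if a bystander is pushed more than 30 mm (distance of any of glue_bottle, mixing_cup, putty_jar, putty_knife, scrap_plate, sanding_block, marker from where it was at the start of the episode above 0.03 m).
It also fails if it takes over 51 s, if anything falls off the work surface, if the arm or the gripper's body presses on something with over 40 N, if the wrist force passes 120 N, or if a joint passes its speed limit or range.

## Robot

A 6-joint arm with a two-finger parallel gripper is mounted at the origin on the work surface. World frame = base frame: x ahead of the robot, y to its left, z up, the work surface at z = 0. Lengths are in mm, angles in rad, forces in N, time in s.
With the tool pointing down it reaches from about 275 to 775 mm from the base axis. Payload 14.6 kg.
Tool frame: the origin (TCP) lies between the finger pads; the fingertips stand 22 mm ahead of it and the grasp point (between the pads) lies 3 mm ahead of it; z points along the fingers, y is the line along which they close (so a half turn about z gives the same grasp; the last joint's range is limited). The gripper opens to 85 mm and grips with 20 to 120 N. Pads are 22 mm wide; open, the fingers measure 114 mm over their backs; the gripper's body (76 mm by 85 mm) begins 54 mm behind the grasp point. The pads swing forward as they close: fully open they stand 13 mm farther back than shut.
Start: joints at [1.127, 0.263, -0.048, 1.259, 0, 1.415], TCP at [149.526, 503.26, 253.278] pointing down, gripper open.
Joint ranges: [-2.65, 2.65], [-0.89, 1.7], [-1.18, 1.37], [-2.13, 2.11], [-1.35, 1.29], [-3.14, 3.14]. Speed limits (rad/s): [1.89, 1.89, 2.57, 2.79, 3.14, 3.14].

## Interface

Orientations are given as a unit quaternion [x, y, z, w].
In Python, from plant import bot, viewer, job gives the robot as it stands (bot), with the cameras (viewer) and the job (job).
- The arm moves only by the tool drive_effector, called after "Call:" as a command line: name --argument value ..., lists and objects as JSON in quotes. Schema: {"type":"object","properties":{"segments":{"type":"object","properties":{"wx":{"type":"array","items":{"type":"number"},"minItems":1,"maxItems":20},"wy":{"type":"array","items":{"type":"number"},"minItems":1,"maxItems":20},"wz":{"type":"array","items":{"type":"number"},"minItems":1,"maxItems":20},"tx":{"type":"array","items":{"type":"number"},"minItems":1,"maxItems":20},"ty":{"type":"array","items":{"type":"number"},"minItems":1,"maxItems":20},"tz":{"type":"array","items":{"type":"number"},"minItems":1,"maxItems":20},"jaw":{"type":"array","items":{"type":"number"},"minItems":1,"maxItems":20}},"additionalProperties":false,"required":["wx","wy","wz","tx","ty","tz","jaw"]},"grip_n":{"type":"number"},"only":{"type":"string"},"quiet":{"type":"boolean"},"lines":{"type":"string"}},"required":["segments"],"additionalProperties":false}. segments is an object with one list for each field, all of the same length, 1 to 20, a row being the entries at one place: wx, wy, wz (a rotation vector in parts of the range, where 1.0 means 2 rad), tx, ty, tz (the shift in parts of the range, where 1.0 means 50 cm), jaw (the finger opening in mm); each row is the pose to reach, as a shift and turn from the pose commanded when the call began, along the tool's axes at that moment; what a row does not reach only later rows make up. A row lasts 1/12 s, in which the tool goes at most 41.7 mm and 0.125 rad, less where a joint would pass 70% of its speed; a pose out of reach is approached as far as the arm can. The fingers move at their own pace and stop on an object; grip_n is the grip in N (left out, the last holds). Time passes only in rows, so rows that do not move let the fingers close. The tool returns the time, the measured TCP pose, the force, the opening and the grip force at its end. only (a regular expression) keeps the lines of the reply that match it, lines (a string "A,B") keeps lines A to B, and quiet returns only ok. No shift or turn number may pass 1 either way. Input that does not fit is refused with a message, and nothing moves.
- bot.get_obs(): the state, without advancing time (a new reading comes with each control period).
- viewer.grab_frame(name): name is "side" or "top"; returns the picture (384x512x3 uint8, red, green, blue); there is no depth.
- viewer.calibration(name): a dict with "vfov" (degrees; the focal length in pixels is half the picture's height over the tangent of half this angle, whatever the lens; pixels are square), "cx", "cy" (the principal point, pixels), "extrinsics" (4x4, takes a point from camera to world coordinates). Camera axes: x right, y down, z forward; pixel columns grow to the right and rows downward; lengths in mm; the calibration is good to about 2 mm. A picture is of the moment at which its call begins. calibration takes no time and is no camera call.
- job.finish_job(): hands the job in; it is judged then, once.
The state is a dict: "time_s": time; "q": joint angles; "dq": joint speeds; "joint_torque": joint torques, N m; "ee_pos": TCP position; "tcp_rot": TCP orientation; "wrist_force": force on the tool from outside, world axes, zero at the start; "torque": the same for the moment, N m; "finger_gap": finger opening in mm; "grasp_force": force on a finger pad.
Only numpy, scipy, OpenCV 4.12 (cv2) and the standard library are available. Lean on these libraries where they do the work, as an engineer would, in place of code of your own. Each camera call takes 0.05 s, during which the arm holds its last target. There are 200 camera calls.

## Working session

There is one attempt and no reset: what is moved stays moved. The work goes in short steps, Python scripts to look and compute and a tool call to move; the robot and the scene stay as the last step left them, time stands still between calls to the robot, and variables do not carry over. Pictures are saved under pics/ and viewed, at most 10 in all, crops included, and the job is handed in when it is done.

```bash
ls; mkdir -p pics
```

Run:
```python
from plant import bot, viewer, job
import cv2,json
for n in("side","top"):
    f=viewer.grab_frame(n); cv2.imwrite(f"pics/{n}0.png",f[:,:,::-1]); c=viewer.calibration(n); print(n,c)
o=bot.get_obs(); print(o)
```

```text
pics
plant.py
side {'vfov': 42.351511380709425, 'cx': 253.56244712762202, 'cy': 196.17531399709156, 'extrinsics': array([[ 7.91324553e-01, -2.96424795e-01,  5.34731514e-01,
        -5.37208104e+01],
       [-6.10889267e-01, -4.18953986e-01,  6.71782600e-01,
        -8.82589789e+02],
       [ 2.48948797e-02, -8.58259809e-01, -5.12611301e-01,
         6.99208351e+02],
       [ 0.00000000e+00,  0.00000000e+00,  0.00000000e+00,
         1.00000000e+00]])}
top {'vfov': 52.55292683838389, 'cx': 250.37389884310633, 'cy': 198.0733884588761, 'extrinsics': array([[-1.01370440e-03, -9.94989157e-01,  9.99777496e-02,
         4.79474805e+02],
       [-9.99758284e-01, -1.18736774e-03, -2.19536588e-02,
        -9.17300829e+01],
       [ 2.19623628e-02, -9.99758379e-02, -9.94747449e-01,
         1.14160201e+03],
       [ 0.00000000e+00,  0.00000000e+00,  0.00000000e+00,
         1.00000000e+00]])}
{'time_s': 0.1, 'q': array([ 1.12671651e+00,  2.63468446e-01, -4.88721404e-02,  1.25938118e+00,
       -1.14414790e-05,  1.41550677e+00]), 'dq': array([-0.00205894, -0.0022196 ,  0.0016176 ,  0.00072949,  0.00060889,
       -0.0019745 ]), 'joint_torque': array([ 2.28178935e-03, -6.38576818e+01,  3.85064149e+01,  9.93471971e-03,
       -2.31290242e-04, -8.28048542e-06]), 'ee_pos': array([149.42321048, 503.05737552, 252.87710178]), 'tcp_rot': array([ 1.43893865e-01,  9.89593018e-01, -4.43787587e-04, -1.31138672e-04]), 'wrist_force': array([-0.57697868, -0.94678804,  0.41518131]), 'torque': array([ 0.02864657,  0.00322457, -0.04365968]), 'grasp_force': 0.0, 'finger_gap': 85.19308913504966}
```

View pics/top0.png

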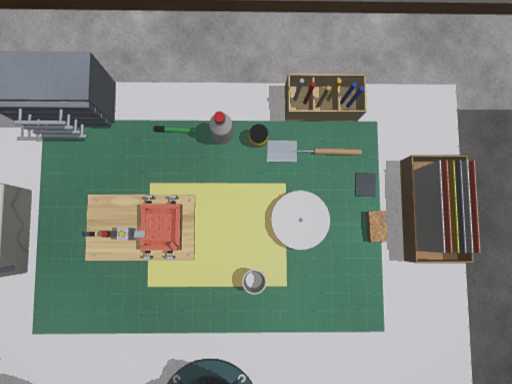

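View pics/side0.png

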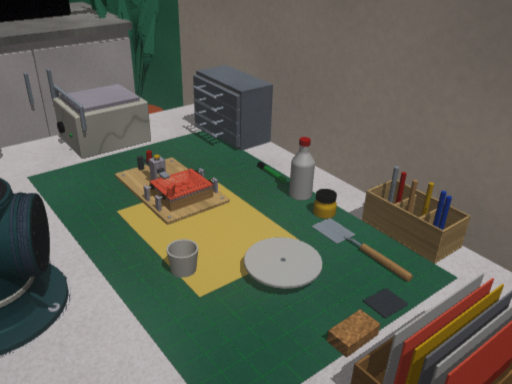

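Run:
```python
import cv2
t=cv2.imread("pics/top0.png")[188:268,80:204]; s=cv2.imread("pics/side0.png")[140:220,110:234]
cv2.imwrite("pics/tc.png",cv2.resize(t,None,fx=6.4,fy=6.4,interpolation=cv2.INTER_CUBIC))
cv2.imwrite("pics/sc.png",cv2.resize(s,None,fx=6.4,fy=6.4,interpolation=cv2.INTER_CUBIC))
```

```text
(no output)
```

View pics/tc.png

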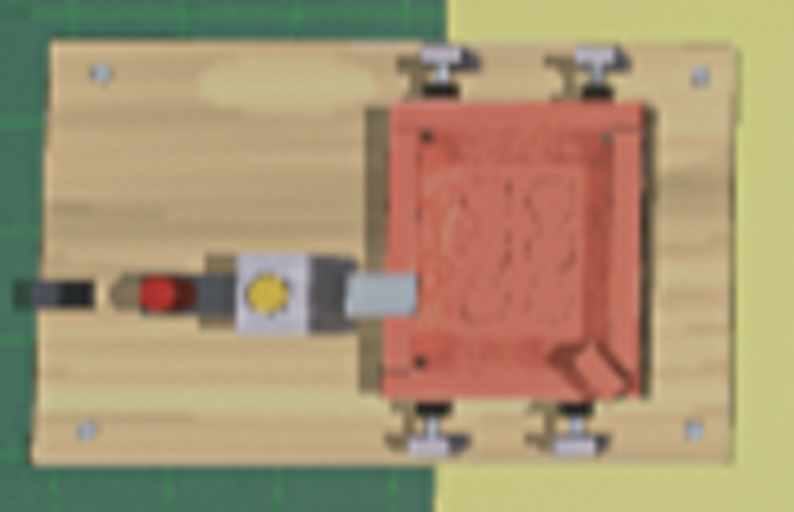

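View pics/sc.png

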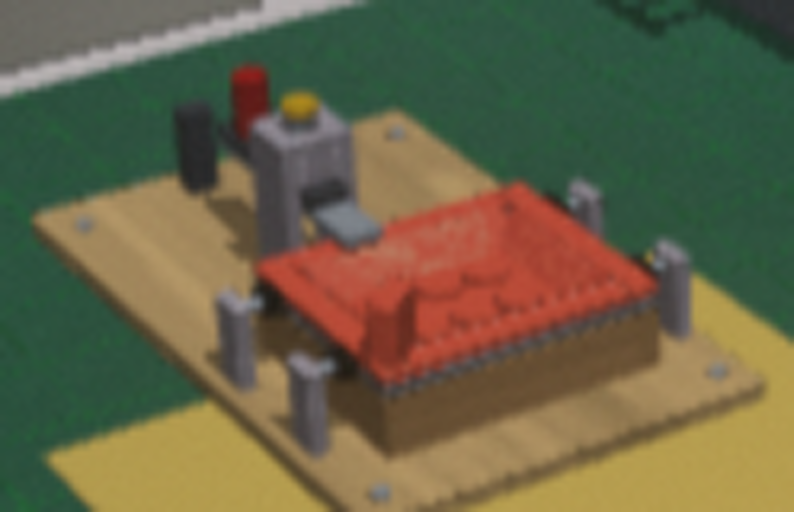

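Create h.py:
```python
import numpy as np
from plant import bot, viewer, job
def K(n):
    c=viewer.calibration(n); return c,192/np.tan(np.radians(c["vfov"]/2))
def proj(n,P):
    c,f=K(n); E=c["extrinsics"]; p=(np.atleast_2d(P)-E[:3,3])@E[:3,:3]
    return p[:,:2]/p[:,2:]*f+[c["cx"],c["cy"]]
def ray(n,uv,z):
    c,f=K(n); E=c["extrinsics"]; d=E[:3,:3]@np.array([(uv[0]-c["cx"])/f,(uv[1]-c["cy"])/f,1])
    return E[:3,3]+d*(z-E[2,3])/d[2]
```

Run:
```python
from h import *
from scipy.optimize import least_squares
T=lambda u,v:(80+(u+.5)/6.4-.5,188+(v+.5)/6.4-.5)
S=lambda u,v:(110+(u+.5)/6.4-.5,140+(v+.5)/6.4-.5)
m=[("top",T(50,42),(95,220,12)),("top",T(735,45),(95,-90,12)),("top",T(733,463),(-95,-90,12)),("top",T(33,465),(-95,220,12)),
("top",T(158,293),(-20,138,95)),("top",T(604,367),(-53,-43,80)),("top",T(268,293),(-20,92,95)),
("side",S(35,215),(-95,220,12)),("side",S(397,110),(95,220,12)),("side",S(765,385),(95,-90,12)),("side",S(250,72),(-20,138,95)),("side",S(391,297),(-53,-43,80)),
("top",T(390,105),(65,55,52)),("top",T(640,105),(65,-55,52)),("top",T(383,397),(-65,55,52))]
def W(p,q):
    c,s=np.cos(p[2]),np.sin(p[2]); return np.array([p[0]+c*q[0]-s*q[1],p[1]+s*q[0]+c*q[1],q[2]])
r=lambda p:np.concatenate([proj(n,W(p,q))[0]-uv for n,uv,q in m])
s=least_squares(r,[450,150,0],loss="soft_l1"); print(s.x); print(np.round(r(s.x).reshape(-1,2),1).tolist())
for k,q in dict(knob=(-20,138,95),lug=(-53,-43,80)).items(): print(k,W(s.x,q))
print("rays",ray("top",T(158,293),95),ray("top",T(604,367),80),ray("side",S(250,72),95),ray("side",S(391,297),80))
# post: top & side
for z in(60,70,80,90): print(z,ray("top",T(30,293),z),ray("side",S(195,106),z))
print("disc",ray("top",(300.5,220),35),ray("side",(283,261),35))
```

```text
[ 5.08916868e+02  1.35575957e+02 -1.02968160e-03]
[[0.0, -0.1], [0.3, -0.3], [-0.3, 0.3], [-0.1, 0.1], [0.1, 0.3], [-0.5, 1.1], [0.3, 0.3], [-0.9, -0.4], [0.4, -0.6], [0.7, -1.3], [-0.1, -0.3], [0.1, -1.0], [0.3, -0.7], [0.8, -0.6], [0.1, 0.6]]
knob [489.05897461 273.59647717  95.        ]
lug [455.87261977  92.63055261  80.        ]
rays [489.89550167 273.89220774  95.        ] [458.80330723  91.3464209   80.        ] [488.57257757 271.81669933  95.        ] [453.03494851  88.2450384   80.        ]
60 [490.28763418 340.58586513  60.        ] [483.62213954 321.17737853  60.        ]
70 [490.18766368 336.58886861  70.        ] [475.21575766 302.34522209  70.        ]
80 [490.08769318 332.59187208  80.        ] [466.80937579 283.51306564  80.        ]
90 [489.98772268 328.59487556  90.        ] [458.40299391 264.6809092   90.        ]
disc [ 528.00324261 -259.11095252   35.        ] [ 524.79535887 -263.86091293   35.        ]
```

Top view: knob at about (104, 234) px, lug at (174, 245), disc centre at (300, 220). The fit puts the knob at (489, 273.5), lug at (457, 92) and disc at (527, -260). The stand's yaw is about 0.

Careful with the scale: shifts go in shares of 50 cm and turns go in shares of 2 rad. That gives: -390.9 mm / 500 = -0.7818, -123.4 mm / 500 = -0.2468, 1.283 rad / 2 = 0.6415.

Call:
drive_effector --segments '{"wx":[0, 0, 0, 0, 0, 0, 0, 0, 0, 0, 0, 0, 0, 0, 0, 0], "wy":[0, 0, 0, 0, 0, 0, 0, 0, 0, 0, 0, 0, 0, 0, 0, 0], "wz":[0.6415, 0.6415, 0.6415, 0.6415, 0.6415, 0.6415, 0.6415, 0.6415, 0.6415, 0.6415, 0.6415, 0.6415, 0.6415, 0.6415, 0.6415, 0.6415], "tx":[-0.7818, -0.7818, -0.7818, -0.7818, -0.7818, -0.7818, -0.7818, -0.7818, -0.7818, -0.7818, -0.7818, -0.7818, -0.7818, -0.7818, -0.7818, -0.7818], "ty":[-0.2468, -0.2468, -0.2468, -0.2468, -0.2468, -0.2468, -0.2468, -0.2468, -0.2468, -0.2468, -0.2468, -0.2468, -0.2468, -0.2468, -0.2468, -0.2468], "tz":[0.206, 0.206, 0.206, 0.206, 0.206, 0.206, 0.206, 0.206, 0.206, 0.206, 0.206, 0.206, 0.206, 0.206, 0.206, 0.206], "jaw":[50, 50, 50, 50, 50, 50, 50, 50, 50, 50, 50, 50, 50, 50, 50, 50]}' --grip_n 40

```text
time_s: 1.43
ee_pos: [488.3, 274.5, 150.8]
tcp_rot: [0.707, 0.708, 0.0, 0.0]
wrist_force: [0.3, -0.4, -1.7]
finger_gap: 49.7
grasp_force: 0.0
```

Call:
drive_effector --segments '{"wx":[0, 0, 0, 0, 0, 0, 0, 0, 0, 0, 0, 0, 0], "wy":[0, 0, 0, 0, 0, 0, 0, 0, 0, 0, 0, 0, 0], "wz":[0, 0, 0, 0, 0, 0, 0, 0, 0, 0, 0, 0, 0], "tx":[0, 0, 0, 0, 0, 0, 0, 0, 0, 0, 0, 0, 0], "ty":[0, 0, 0, 0, 0, 0, 0, 0, 0, 0, 0, 0, 0], "tz":[0.06, 0.09, 0.104, 0.116, 0.116, 0.116, 0.116, 0.116, 0.116, 0.116, 0.116, 0.116, 0.116], "jaw":[40, 40, 40, 40, 40, 10, 10, 10, 10, 10, 10, 10, 10]}' --grip_n 40

```text
time_s: 2.52
ee_pos: [490.2, 273.9, 93.2]
tcp_rot: [0.708, 0.707, 0.001, 0.001]
wrist_force: [4.3, -0.6, 7.0]
finger_gap: 14.5
grasp_force: 39.6
```

Run:
```python
from h import *
import cv2
s=viewer.grab_frame("side")[:,:,::-1][120:220,100:240];t=viewer.grab_frame("top")[:,:,::-1][178:278,70:210]
cv2.imwrite("pics/g.png",cv2.resize(np.hstack([s,t]),None,fx=2.8,fy=2.8,interpolation=cv2.INTER_CUBIC))
```

```text
(no output)
```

View pics/g.png

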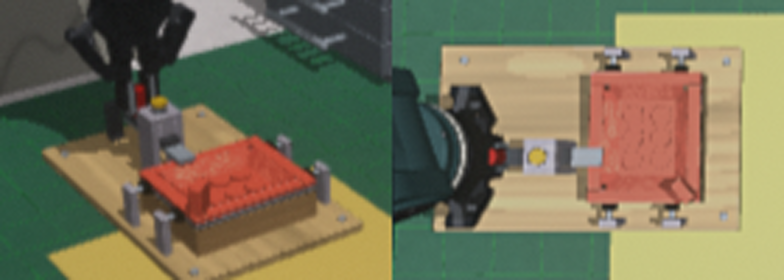

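The fingers have the knob. Pulling it out.

Call:
drive_effector --segments '{"wx":[0, 0, 0, 0, 0, 0, 0, 0, 0, 0, 0, 0, 0, 0], "wy":[0, 0, 0, 0, 0, 0, 0, 0, 0, 0, 0, 0, 0, 0], "wz":[0, 0, 0, 0, 0, 0, 0, 0, 0, 0, 0, 0, 0, 0], "tx":[0.008, 0.016, 0.024, 0.032, 0.04, 0.048, 0.054, 0.058, 0.062, 0.064, 0.064, 0.064, 0.064, 0.064], "ty":[0, 0, 0, 0, 0, 0, 0, 0, 0, 0, 0, 0, 0, 0], "tz":[0, 0, 0, 0, 0, 0, 0, 0, 0, 0, 0, 0, 0, 0], "jaw":[10, 10, 10, 10, 10, 10, 10, 10, 10, 10, 10, 10, 10, 10]}' --grip_n 40

```text
time_s: 3.78
ee_pos: [490.2, 304.2, 93.1]
tcp_rot: [0.708, 0.706, -0.0, 0.002]
wrist_force: [5.2, -12.7, 9.6]
finger_gap: 14.8
grasp_force: 40.1
```

```bash
python3 - <<'E'
from h import *
import cv2
s=viewer.grab_frame("side")[:,:,::-1][120:220,100:240];t=viewer.grab_frame("top")[:,:,::-1][178:278,70:210]
cv2.imwrite("pics/g2.png",cv2.resize(np.hstack([s,t]),None,fx=2.8,fy=2.8,interpolation=cv2.INTER_CUBIC))
E
```

```text
(no output)
```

View pics/g2.png

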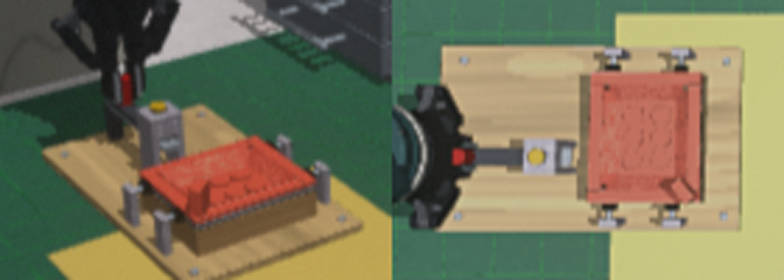

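Tongue clear of the tray, the yellow cap has dropped and force is up to 12.7 N at the stop. Release and rise.

Converted, -57 mm / 500 = -0.114, -40 mm / 500 = -0.08.

Call:
drive_effector --segments '{"wx":[0, 0, 0, 0, 0, 0, 0, 0, 0, 0], "wy":[0, 0, 0, 0, 0, 0, 0, 0, 0, 0], "wz":[0, 0, 0, 0, 0, 0, 0, 0, 0, 0], "tx":[0, 0, 0, 0, 0, 0, 0, 0, 0, 0], "ty":[0, 0, 0, 0, 0, 0, 0, 0, 0, 0], "tz":[0, 0, 0, 0, 0, -0.04, -0.08, -0.114, -0.114, -0.114], "jaw":[40, 40, 40, 40, 40, 40, 40, 40, 40, 40]}' --grip_n 40

```text
time_s: 4.72
ee_pos: [489.4, 305.9, 149.7]
tcp_rot: [0.707, 0.707, 0.001, 0.0]
wrist_force: [-1.3, 1.0, -0.3]
finger_gap: 40.1
grasp_force: 0.0
```

```bash
python3 - <<'E'
from h import *
import cv2
f=viewer.grab_frame("side")[:,:,::-1];s=f[120:220,100:240];t=viewer.grab_frame("top")[:,:,::-1][178:278,70:210]
cv2.imwrite("pics/g3.png",cv2.resize(np.hstack([s,t]),None,fx=2.8,fy=2.8,interpolation=cv2.INTER_CUBIC))
c,s=np.cos(-.867),np.sin(-.867)
o=bot.get_obs(); print(o["ee_pos"],o["wrist_force"])
E
```

```text
[488.74738038 305.53368903 148.45773942] [ 0.33962648  0.85144696 -0.4940953 ]
```

View pics/g3.png

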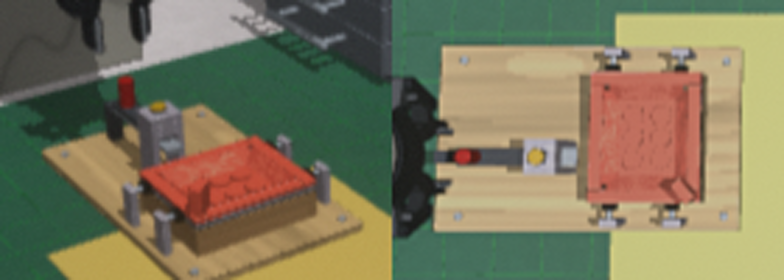

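Slide is locked out: knob free and the tongue still clear. On to the lug.

Converted, -213.5 mm / 500 = -0.427, -32.3 mm / 500 = -0.0646, 0.867 rad / 2 = 0.4335.

Call:
drive_effector --segments '{"wx":[0, 0, 0, 0, 0, 0, 0, 0, 0, 0, 0, 0], "wy":[0, 0, 0, 0, 0, 0, 0, 0, 0, 0, 0, 0], "wz":[0.4335, 0.4335, 0.4335, 0.4335, 0.4335, 0.4335, 0.4335, 0.4335, 0.4335, 0.4335, 0.4335, 0.4335], "tx":[-0.427, -0.427, -0.427, -0.427, -0.427, -0.427, -0.427, -0.427, -0.427, -0.427, -0.427, -0.427], "ty":[-0.0646, -0.0646, -0.0646, -0.0646, -0.0646, -0.0646, -0.0646, -0.0646, -0.0646, -0.0646, -0.0646, -0.0646], "tz":[0, 0, 0, 0, 0, 0, 0, 0, 0.04, 0.04, 0.04, 0.04], "jaw":[40, 40, 40, 40, 40, 40, 40, 40, 40, 40, 40, 40]}' --grip_n 20

```text
time_s: 5.82
ee_pos: [456.5, 92.5, 129.4]
tcp_rot: [0.938, 0.345, -0.0, -0.0]
wrist_force: [0.3, 0.9, 0.3]
finger_gap: 40.2
grasp_force: 0.0
```

```bash
python3 - <<'E'
from h import *
import cv2
f=viewer.grab_frame("side")[:,:,::-1];s=f[120:220,100:240];t=viewer.grab_frame("top")[:,:,::-1][178:278,70:210]
cv2.imwrite("pics/g4.png",cv2.resize(np.hstack([s,t]),None,fx=2.8,fy=2.8,interpolation=cv2.INTER_CUBIC))
E
```

```text
(no output)
```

View pics/g4.png

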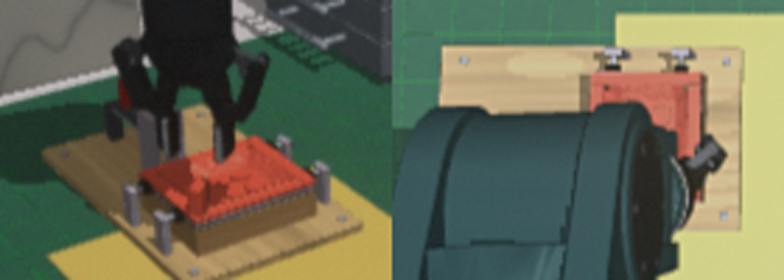

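Lug (side crop 198, 190) lies below and between the fingertips (170, 155 and 225, 155). Descend and close gently.

Converted, 50 mm / 500 = 0.1, 44 mm / 500 = 0.088.

Call:
drive_effector --segments '{"wx":[0, 0, 0, 0, 0, 0, 0, 0, 0, 0, 0, 0, 0], "wy":[0, 0, 0, 0, 0, 0, 0, 0, 0, 0, 0, 0, 0], "wz":[0, 0, 0, 0, 0, 0, 0, 0, 0, 0, 0, 0, 0], "tx":[0, 0, 0, 0, 0, 0, 0, 0, 0, 0, 0, 0, 0], "ty":[0, 0, 0, 0, 0, 0, 0, 0, 0, 0, 0, 0, 0], "tz":[0.04, 0.072, 0.088, 0.1, 0.1, 0.1, 0.1, 0.1, 0.1, 0.1, 0.1, 0.1, 0.1], "jaw":[40, 40, 40, 40, 40, 5, 5, 5, 5, 5, 5, 5, 5]}' --grip_n 20

```text
time_s: 7.0
ee_pos: [456.9, 92.4, 80.0]
tcp_rot: [0.939, 0.344, 0.001, -0.0]
wrist_force: [-2.2, 1.5, 6.1]
finger_gap: 11.7
grasp_force: 22.8
```

Converted, -22.5 mm / 500 = -0.045, -15.1 mm / 500 = -0.0302, -0.05 rad / 2 = -0.025.

Call:
drive_effector --segments '{"wx":[0, 0, 0, 0, 0, 0, 0, 0, 0, 0, 0, 0, 0], "wy":[0, 0, 0, -0.0125, -0.025, -0.0375, -0.05, -0.0625, -0.075, -0.075, -0.075, -0.075, -0.075], "wz":[0, 0, 0, 0, 0, 0, 0, 0, 0, 0, 0, 0, 0], "tx":[0, 0, 0, 0.0018, 0.0038, 0.006, 0.0084, 0.011, 0.0136, 0.0136, 0.0136, 0.0136, 0.0136], "ty":[0, 0, 0, 0, 0, 0, 0, 0, 0, 0, 0, 0, 0], "tz":[0, 0, 0, -0.0076, -0.0152, -0.0228, -0.0302, -0.0376, -0.045, -0.045, -0.045, -0.045, -0.045], "jaw":[5, 5, 5, 5, 5, 5, 5, 5, 5, 5, 5, 5, 5]}' --grip_n 80

```text
time_s: 8.08
ee_pos: [461.8, 96.5, 101.9]
tcp_rot: [0.936, 0.343, -0.07, 0.026]
wrist_force: [-0.7, -0.7, 1.4]
finger_gap: 10.1
grasp_force: 78.6
```

```bash
python3 - <<'E'
from h import *
import cv2
f=viewer.grab_frame("side")[:,:,::-1][140:220,110:234]
cv2.imwrite("pics/g5.png",cv2.resize(f,None,fx=6,fy=6,interpolation=cv2.INTER_CUBIC))
E
```

```text
(no output)
```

View pics/g5.png

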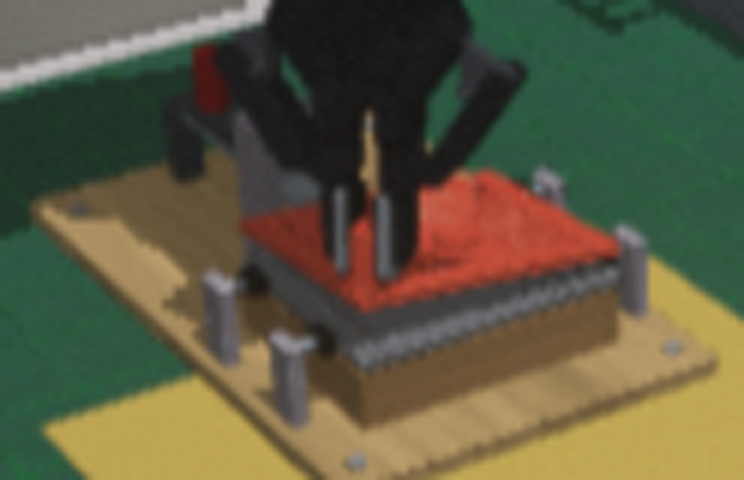

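Near corner (365, 310) has risen about 7.7 px, roughly 22 mm; the far corner still sits down. I'll tilt a little more for margin with a firmer grip, then lift clear.

Converted, -106 mm / 500 = -0.212, -81 mm / 500 = -0.162, -0.04 rad / 2 = -0.02.

Call:
drive_effector --segments '{"wx":[0, 0, 0, 0, 0, 0, 0, 0, 0, 0, 0, 0, 0, 0], "wy":[-0.01, -0.02, -0.02, -0.02, -0.02, -0.02, -0.02, -0.02, -0.02, -0.02, -0.02, -0.02, -0.02, -0.02], "wz":[0, 0, 0, 0, 0, 0, 0, 0, 0, 0, 0, 0, 0, 0], "tx":[0.0014, 0.003, 0.003, 0.003, 0.003, 0.001, -0.001, -0.003, -0.006, -0.012, -0.02, -0.028, -0.028, -0.028], "ty":[0, 0, 0, 0, 0, 0, 0, 0, 0, 0, 0, 0, 0, 0], "tz":[-0.006, -0.0122, -0.0122, -0.0122, -0.0122, -0.022, -0.032, -0.052, -0.072, -0.112, -0.162, -0.212, -0.212, -0.212], "jaw":[5, 5, 5, 5, 5, 5, 5, 5, 5, 5, 5, 5, 5, 5]}' --grip_n 120

```text
time_s: 9.3
ee_pos: [464.0, 97.9, 209.8]
tcp_rot: [0.935, 0.343, -0.088, 0.033]
wrist_force: [-0.0, 0.8, -2.2]
finger_gap: 9.5
grasp_force: 117.5
```

```bash
python3 - <<'E'
from h import *
import cv2
f=viewer.grab_frame("side")[:,:,::-1][80:220,100:280]
cv2.imwrite("pics/g6.png",cv2.resize(f,None,fx=4,fy=4,interpolation=cv2.INTER_CUBIC))
E
```

```text
(no output)
```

View pics/g6.png

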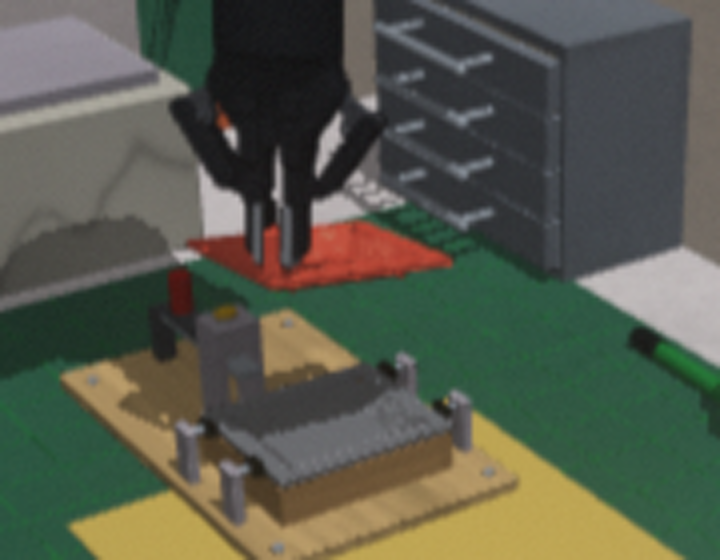

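The coral tray is free and hangs tilted about 0.2; the grey tray is in its stand and the slide is still out. Next I'll level it and carry it over.

Run:
```python
from h import *
from scipy.spatial.transform import Rotation as Ro
o=bot.get_obs(); R=Ro.from_quat(o["tcp_rot"]); print(o["ee_pos"],R.inv().apply(np.array([474,-303,249])-o["ee_pos"]))
print((R.inv()*Ro.from_quat([np.cos(.352),np.sin(.352),0,0])).as_rotvec())
```

```text
[463.43861491  97.85216972 208.77710228] [-254.07029322  312.72863937    7.80836362]
[ 0.00032335  0.18907572 -0.00131773]
```

Converted, 313 mm / 500 = 0.626, 307 mm / 500 = 0.614, 0.189 rad / 2 = 0.0945.

Call:
drive_effector --segments '{"wx":[0, 0, 0, 0, 0, 0, 0, 0, 0, 0, 0, 0, 0, 0, 0, 0, 0, 0], "wy":[0.015, 0.03, 0.045, 0.06, 0.075, 0.085, 0.0945, 0.0945, 0.0945, 0.0945, 0.0945, 0.0945, 0.0945, 0.0945, 0.0945, 0.0945, 0.0945, 0.0945], "wz":[0, 0, 0, 0, 0, 0, 0, 0, 0, 0, 0, 0, 0, 0, 0, 0, 0, 0], "tx":[-0.01, -0.03, -0.06, -0.1, -0.144, -0.19, -0.236, -0.282, -0.328, -0.374, -0.416, -0.452, -0.48, -0.498, -0.508, -0.508, -0.508, -0.508], "ty":[0.012, 0.036, 0.074, 0.124, 0.178, 0.234, 0.29, 0.348, 0.404, 0.46, 0.512, 0.556, 0.59, 0.614, 0.626, 0.626, 0.626, 0.626], "tz":[0, 0, 0.002, 0.002, 0.004, 0.006, 0.008, 0.008, 0.01, 0.012, 0.012, 0.014, 0.014, 0.016, 0.016, 0.016, 0.016, 0.016], "jaw":[5, 5, 5, 5, 5, 5, 5, 5, 5, 5, 5, 5, 5, 5, 5, 5, 5, 5]}' --grip_n 120

```text
time_s: 10.85
ee_pos: [474.2, -301.9, 248.7]
tcp_rot: [0.939, 0.345, -0.001, -0.0]
wrist_force: [-0.3, -0.6, -0.2]
finger_gap: 9.4
grasp_force: 117.5
```

Run:
```python
from h import *
import cv2
np.set_printoptions(suppress=True,precision=1)
for n in("top","side"):
    f=viewer.grab_frame(n); cv2.imwrite(f"pics/f_{n}.png",f[:,:,::-1])
    r,g,b=[f[:,:,i].astype(int) for i in range(3)]
    m=((r>1.7*g)&(r>1.7*b)&(r>90)).astype(np.uint8)
    k,l,st,ce=cv2.connectedComponentsWithStats(m); print(n,[(st[i],ce[i]) for i in range(1,k) if st[i,4]>150])
    for i in range(1,k):
        if st[i,4]>500:
            c,_=cv2.findContours((l==i).astype(np.uint8),0,2); h=cv2.convexHull(max(c,key=len)); print(cv2.approxPolyDP(h,4,True)[:,0].tolist())
E=[(-65,-55,6),(65,-55,6),(65,55,6),(-65,55,6)]
E=np.array(E)+[527,-260,215]
for n in("top","side"): print(n,proj(n,E).tolist(),proj(n,[[527,-260,35]]))
```

```text
top [(array([442, 161,   7,  55, 155], dtype=int32), array([444.6, 186.7])), (array([ 290,  196,   43,   49, 1240], dtype=int32), array([310.8, 222.9]))]
[[329, 196], [332, 228], [325, 242], [290, 243], [294, 198]]
side [(array([ 245,  170,   85,   39, 1250], dtype=int32), array([288.1, 189.8])), (array([ 394,  279,  100,  105, 1597], dtype=int32), array([435.6, 329.4])), (array([ 445,  320,   67,   64, 2062], dtype=int32), array([484.5, 359.7]))]
[[245, 184], [285, 170], [309, 175], [329, 189], [279, 208]]
[[493, 279], [488, 292], [405, 382], [394, 383], [404, 341]]
[[511, 320], [511, 359], [485, 383], [445, 383], [449, 372]]
top [[336.28925992203636, 244.49399157676513], [335.036039291987, 189.8700869663038], [289.24543543547964, 189.7941296559564], [289.85259490688526, 244.5608856631037]] [[300.8 220.4]]
side [[280.7350866265663, 207.03081851600058], [331.2613875318831, 186.599260603533], [293.91807972906264, 165.43150473721607], [244.55740937141925, 182.80877504251083]] [[282.6 259.7]]
```

Create tilt.py:
```python
from h import *
import sys
from scipy.optimize import least_squares
from scipy.spatial.transform import Rotation as Ro
def fit(m):
    def r(p):
        R=Ro.from_rotvec(p[3:]); return np.concatenate([proj(n,R.apply(q)+p[:3])[0]-uv for n,uv,q in m])
    s=least_squares(r,[527,-260,215,0,0,0],loss="soft_l1"); R=Ro.from_rotvec(s.x[3:])
    print("pos",s.x[:3].round(1),"rotvec",s.x[3:].round(3),"tilt",np.arccos(R.as_matrix()[2,2]).round(3)); print(r(s.x).reshape(-1,2).round(1).tolist())
```

Run:
```python
from tilt import *
m=[("top",(329,196),(65,-55,6)),("top",(294,198),(65,55,6)),("top",(290,243),(-65,55,6)),
("side",(279,208),(-65,-55,6)),("side",(329,189),(65,-55,6)),("side",(245,184),(-65,55,6))]
fit(m)
```

```text
pos [ 521.3 -262.   213.1] rotvec [-0.014  0.031 -0.013] tilt 0.034
[[6.9, -3.4], [-3.8, -6.0], [0.3, 3.6], [-0.5, -0.1], [0.8, 0.5], [-2.1, 0.0]]
```

Run:
```python
import cv2
f=cv2.imread("pics/f_top.png")[:,:,::-1]
for u in(300,312,322): print(u,[(v,f[v,u].tolist()) for v in range(184,204,1)])
print([(u,f[215,u].tolist()) for u in range(326,342)])
s=cv2.imread("pics/f_side.png")[:,:,::-1]
print([(v,s[v,318].tolist()) for v in range(170,212,2)])
```

```text
300 [(184, [89, 139, 116]), (185, [89, 139, 116]), (186, [91, 141, 118]), (187, [90, 141, 118]), (188, [87, 140, 117]), (189, [94, 140, 108]), (190, [171, 137, 106]), (191, [228, 138, 120]), (192, [224, 140, 122]), (193, [221, 140, 122]), (194, [222, 147, 128]), (195, [214, 134, 116]), (196, [202, 103, 89]), (197, [202, 102, 88]), (198, [203, 104, 89]), (199, [199, 100, 85]), (200, [199, 100, 86]), (201, [210, 117, 101]), (202, [222, 140, 121]), (203, [222, 143, 125])]
312 [(184, [87, 152, 114]), (185, [88, 157, 113]), (186, [87, 157, 112]), (187, [87, 157, 112]), (188, [83, 158, 113]), (189, [90, 149, 102]), (190, [170, 138, 104]), (191, [228, 138, 120]), (192, [223, 139, 122]), (193, [221, 142, 124]), (194, [221, 151, 131]), (195, [219, 143, 124]), (196, [216, 118, 100]), (197, [217, 117, 101]), (198, [217, 119, 102]), (199, [215, 116, 100]), (200, [215, 117, 101]), (201, [216, 124, 106]), (202, [220, 139, 121]), (203, [221, 143, 126])]
322 [(184, [89, 140, 118]), (185, [88, 138, 116]), (186, [89, 140, 117]), (187, [88, 140, 117]), (188, [83, 140, 116]), (189, [91, 125, 101]), (190
[... 468 characters left out ...]
[222, 146, 128]), (333, [225, 147, 130]), (334, [219, 146, 130]), (335, [107, 121, 101]), (336, [84, 141, 117]), (337, [89, 142, 119]), (338, [89, 141, 118]), (339, [90, 141, 117]), (340, [89, 141, 117]), (341, [89, 141, 118])]
[(170, [203, 198, 198]), (172, [205, 199, 200]), (174, [205, 199, 199]), (176, [203, 196, 197]), (178, [202, 194, 195]), (180, [188, 137, 131]), (182, [206, 86, 67]), (184, [198, 80, 63]), (186, [180, 72, 57]), (188, [202, 81, 64]), (190, [207, 85, 67]), (192, [187, 79, 62]), (194, [133, 59, 47]), (196, [34, 29, 26]), (198, [33, 29, 26]), (200, [37, 32, 26]), (202, [97, 77, 29]), (204, [133, 104, 27]), (206, [143, 114, 31]), (208, [119, 94, 30]), (210, [105, 83, 28])]
```

The top edge at v≈190 and right edge at u≈335 match the predicted level, centred tray (190 and 335). The earlier mask had only clipped the bright rim. Handing in.

Run:
```python
from plant import bot, viewer, job
print(job.finish_job())
```

```text
the job is handed in; nothing more can be done
None
```

I handed the job in at about 11 s, and the hand-in printed no verdict. By measurement the gripper holds the coral tray level and centred about 18 cm above the disc, and when last viewed, after the peel, the slide was locked out and the grey tray in its stand.

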